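# Clamp the glued card holder

## Robot

A 7-joint arm with a two-finger parallel gripper is mounted at the origin on the work surface. World frame = base frame: x ahead of the robot, y to its left, z up, the work surface at z = 0. Lengths are in m, angles in rad, forces in N, time in s.
With the tool pointing down it reaches from about 0.4 to 0.9 m from the base axis. Payload 5.5 kg.
Tool frame: the origin (TCP) lies midway between the tips of the shut fingers; the grasp point (between the pads) lies 19 mm behind it (manip.grip_depth is the distance from the TCP to the grasp point, in m); z points along the fingers, y is the line along which they close (so a half turn about z gives the same grasp; the last joint's range is limited). The gripper opens to 92 mm and grips with 3 to 60 N. Pads are 19 mm wide; open, the fingers measure 130 mm over their backs; the gripper's body (75 mm by 190 mm) begins 47 mm behind the grasp point.
Start: joints at [1.494, 0.501, -0.427, 1.55, 0.221, 1.138, -0.21], TCP at [0.217, -0.613, 0.192] pointing down, gripper open.
Joint ranges: [-2.88, 2.88], [-0.31, 2.03], [-1.54, 1.56], [0.2, 2.42], [-1.41, 4.55], [0.19, 2.02], [-2.57, 2.57]. Speed limits (rad/s): [2.57, 2.57, 3.14, 3.14, 3.14, 3.14, 3.14].

## Interface

Orientations are given as a unit quaternion [x, y, z, w].
In Python, from bench import manip, effector, viewer gives the robot as it stands. Calls block until the motion is done:
- manip.move_pose(position, orientation): joint-space move of the TCP to a pose.
- manip.servo_line(position, ori=None, vel=0.15): straight line of the TCP; ori=None keeps the orientation; vel is the mean speed in m/s.
- manip.movej(angles): joint-space move.
- effector.open_jaws() and effector.close(f_grip=None): open the fingers fully, or close them until they stop; f_grip is the grip in N (None keeps the last).
- manip.sleep(seconds).
- manip.solve_ik(position, orientation): joint angles nearest the present ones, or None.
- viewer.get_image(name): name is "scene" or "side" or "wrist"; returns the picture (480x640x3 uint8, red, green, blue); there is no depth.
- viewer.get_calibration(name): a dict with "vfov" (degrees; the focal length in pixels is half the picture's height over the tangent of half this angle, whatever the lens; pixels are square), "cx", "cy" (the principal point, pixels), "eye" and "attitude" of the camera in the world. Camera axes: x right, y down, z forward; pixel columns grow to the right and rows downward; lengths in m; the calibration is good to about 2 mm. A picture is of the moment at which its call begins: read the wrist's pose just before it. get_calibration takes no time and is no camera call; for the wrist camera it gives the pose at the moment of the call.
A pose or a line that the arm cannot do raises manip.PlanningError and nothing moves.
- manip.hand_in(): hands the job in; it is judged then, once.
Readings, each from a call of its own:
- manip.current_clock(): time.
- manip.current_q(): joint angles.
- manip.current_joint_velocities(): joint speeds.
- manip.current_tau(): joint torques, N m.
- manip.current_tool_pos(): TCP position.
- manip.current_tcp_rot(): TCP orientation.
- manip.current_force(): force on the tool from outside, world axes, zero at the start.
- manip.current_wrist_torque(): the same for the moment, N m.
- manip.current_finger_gap(): finger opening in m.
- manip.current_gripper_force(): force on a finger pad.
Only numpy, scipy, OpenCV 4.12 (cv2) and the standard library are available. Lean on these libraries where they do the work, as an engineer would, in place of code of your own. Each camera call takes 0.05 s, during which the arm holds its last target. There are 200 camera calls.

## Task

Stand the freshly glued oak card holder upright on the steel bed of the one-hand bar clamp, centred across the bed with its glue seam running square across it, at or just short of the fixed jaw, and let go of it. Then, moving the jaw by the trigger only, pump the trigger towards the grip until the sprung pad presses the holder against the fixed jaw with the pad's spring a few millimetres in, never bottomed out, which would squeeze the glue out. Finish while still holding the trigger squeezed like that, and leave the other things on the desk where they are.

Things in the scene. Friction and masses are not known exactly. Their poses are not given: they have to be found in the camera images.
- holder_mid (a point): centre (half-way up) of the loose oak card holder, 90 g: an upright block 40 (x) x 48 (y) x 50 (z) mm with a 10 mm wide, 16 mm deep card slot along y in its top. The dark glue seam runs along y, mid-way in x: the clamp presses on the faces 40 mm apart (x faces); pick it up by the faces 48 mm apart (y faces). It may be turned end for end.
- seat (a point): where the holder's centre should be, on the fixed clamp: 35 mm over the desk, 25 mm over the steel bed (40 mm wide, top at 10 mm); the holder is then 1 mm from the fixed jaw, up to 10 mm farther back is fine (the pad pushes it home). Axes: x along the bed towards the fixed jaw (clamping direction), z up. Fixed and moving jaw are 36 mm wide, 70 and 61 mm high over the desk.
- grip_mid (a point): centre of the clamp's fixed grip, an upright black post 16 mm (x) x 26 mm (y), from 42 to 100 mm above the desk, this point at 73 mm; axes as the seat's. It lies 209 mm behind the seat in clamp x. Ahead of it (clamp +x) 70 mm are free above the rack.
- trigger_mid (a point): centre of the trigger, an upright grey paddle 14 mm (x) x 26 mm (y), 46 to 100 mm above the desk, this point at 73 mm; axes as the seat's. At rest 33 mm behind grip_mid: post and trigger measure 48 mm over their outer faces, 32 mm fully squeezed. Push it in clamp +x, e.g. with fingers closing over post and trigger from above, fingertips over 50 mm above the desk (housing below).
- trigger (a joint): trigger travel in m: 0 at rest, 0.016 fully squeezed; a 3 to 5.4 N spring returns it when let go. Advancing, its pawl catches a tooth of the 7 mm pitch rack (after up to 7 mm of free travel), then takes the moving jaw along one to one; going back it skips over the teeth and the jaw stays. A full pump moves the jaw about 14 mm.
- jaw (a joint): travel of the moving jaw in m, growing as it closes, 0 to 0.080; starts between 0.012 and 0.04. It slides with 3 N of friction and can slip back at most 7 mm, to the next tooth, when the trigger is let go under load. It must not be pushed by the robot.
- pad (a joint): how far the sprung rubber pad on the moving jaw's front is pressed in, in m: 0 when it touches nothing, stop at 0.016. Its force is 1 N at first and rises by 0.6 N per mm. Once the holder touches the fixed jaw it presses in one to one with the jaw. Right is about 0.005; over 0.0145 it has bottomed out.
- pad_face (a point): middle of the pad's front face (34 mm wide, 44 mm high), 36 mm above the desk, moves with the jaw and pad; axes as the seat's. It meets the holder standing at the fixed jaw when it is 19 mm behind the seat in clamp x.
- head: the fixed jaw, a black block with rubber face at the clamp's front end, its origin at the clamp's: on the desk, 129 mm behind the seat in clamp x.
- paperweight: glass cube, 60 mm, origin at the centre of its underside; leave alone
- mug: white mug, 82 mm across, 95 mm high, with handle, origin at the centre of its underside; leave alone
- stapler: grey stapler, 145 mm long in its y, 34 wide, 55 high, origin at the centre of its underside; leave alone
- pen_cup: steel cup with pens, 76 mm across, 100 mm high, pens to 150 mm, origin at the centre of its underside; leave alone
- glue_bottle: white glue bottle, 46 mm across, 120 mm high, origin at the centre of its underside; leave alone
Not all that is in view belongs to the job. What is meant by the part that bears holder_mid is not purple or red, and is the larger of those in its own colour.

How it is judged:
On the way:
1. the holder stands on the clamp's bed between the jaws, square, let go, not yet clamped (x of holder_mid in the frame of seat between -0.018 and 0.004 m and y of holder_mid in the frame of seat between -0.009 and 0.009 m and z of holder_mid in the frame of seat between -0.003 and 0.003 m and angle between the x axis of holder_mid and the x axis of seat, either way round below 0.2 rad and contact force between the fingers and holder below 0.1 N and contact force between pad and holder below 0.5 N), for 0.2 s.
At the end, for the whole second after the job is handed in: The holder stands on the bed against the fixed jaw (within 3 mm along the clamp, 9 mm across, 0.1 rad), pinched between pad and fixed jaw with the pad's spring 1 to 12 mm in, while the fingers still hold the trigger squeezed (over 1 mm in, over 2 N) and nothing of the robot touches the holder (x of holder_mid in the frame of seat between -0.003 and 0.004 m and y of holder_mid in the frame of seat between -0.009 and 0.009 m and z of holder_mid in the frame of seat between -0.003 and 0.003 m and angle between the x axis of holder_mid and the x axis of seat, either way round below 0.1 rad and value of joint pad between 0.001 and 0.012 m and contact force between pad and holder above 1.2 N and contact force between head and holder above 0.7 N and value of joint trigger above 0.001 m and contact force between the fingers and trigger above 2 N and contact force between each of the arm, the fingers and holder below 0.1 N); the arm keeps its last pose, push and grip.
It fails at once if the pad bottomed out (glue squeezed out) (value of joint pad above 0.0145 m).
It fails at once if the robot pushed the moving jaw or its pad directly (contact force between any of the arm, the fingers and jaw above 2 N).
It fails at once if another thing on the desk was moved over 30 mm (distance of any of paperweight, mug, stapler, pen_cup, glue_bottle from where it was at the start of the episode above 0.03 m).
It also fails if it takes over 64 s, if anything falls off the work surface, if the arm or the gripper's body presses on something with over 40 N, if the wrist force passes 120 N, or if a joint passes its speed limit or range.

## Working session

There is one attempt and no reset: what is moved stays moved. The work goes in short steps, each a Python script; the robot and the scene stay as the last script left them, time stands still between calls to the robot, and variables do not carry over. Pictures are saved under pics/ and viewed, at most 12 in all, crops included, and the job is handed in when it is done.

```bash
ls && mkdir -p pics && cat > h.py <<'E'
import numpy as np, cv2
from scipy.spatial.transform import Rotation as R
from bench import manip, effector, viewer
def att(c):
    a=np.array(c["attitude"],float)
    return a if a.shape==(3,3) else R.from_quat(a).as_matrix()
def ray(c,px):
    f=240/np.tan(np.radians(c["vfov"])/2)
    d=np.array([(px[0]-c["cx"])/f,(px[1]-c["cy"])/f,1.]); return np.array(c["eye"]),att(c)@d
def onz(c,px,z):
    e,d=ray(c,px); return e+d*(z-e[2])/d[2]
def proj(c,p):
    f=240/np.tan(np.radians(c["vfov"])/2)
    q=att(c).T@(np.array(p)-np.array(c["eye"])); return np.array([c["cx"]+f*q[0]/q[2],c["cy"]+f*q[1]/q[2]])
def grab(n,name):
    c=viewer.get_calibration(n); im=viewer.get_image(n); cv2.imwrite(f"pics/{name}.png",im[:,:,::-1]); return c,im
E
python3 - <<'E'
from h import *
for n in ["scene","side"]:
    c,im=grab(n,n+"0"); print(n,c)
print(manip.current_tool_pos(),manip.current_tcp_rot(),manip.current_clock(),manip.current_finger_gap())
print(viewer.get_calibration("wrist"))
E
```

```text
pics
scene {'vfov': 54.44408950097054, 'cx': 319.2023805416533, 'cy': 230.30132108230765, 'eye': array([ 1.22031301, -0.11955451,  0.89078075]), 'attitude': array([ 0.71176827,  0.59884575, -0.23448596, -0.2824642 ])}
side {'vfov': 54.416654669572075, 'cx': 317.6380395728114, 'cy': 240.88215690655397, 'eye': array([0.0390819 , 0.64919793, 0.74498503]), 'attitude': array([-0.26368385,  0.86883126, -0.3986495 ,  0.12915745])}
[ 0.21636757 -0.61218497  0.19137408] [ 9.85598735e-01  1.69098590e-01 -1.29965286e-04 -8.84668145e-04] 0.1 0.09192238139844786
{'vfov': 60.26578171531894, 'cx': 319.58629118907254, 'cy': 243.53200618815282, 'eye': array([ 0.29484239, -0.58488654,  0.38415147]), 'attitude': array([ 0.80706294, -0.57059356, -0.0884293 ,  0.12350165])}
```

View pics/scene0.png

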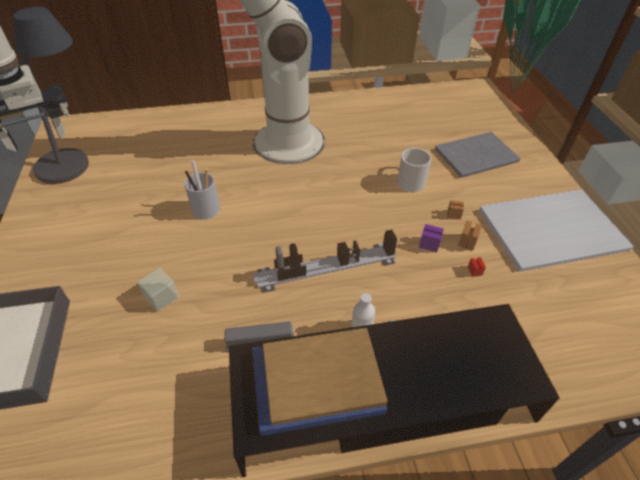

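View pics/side0.png

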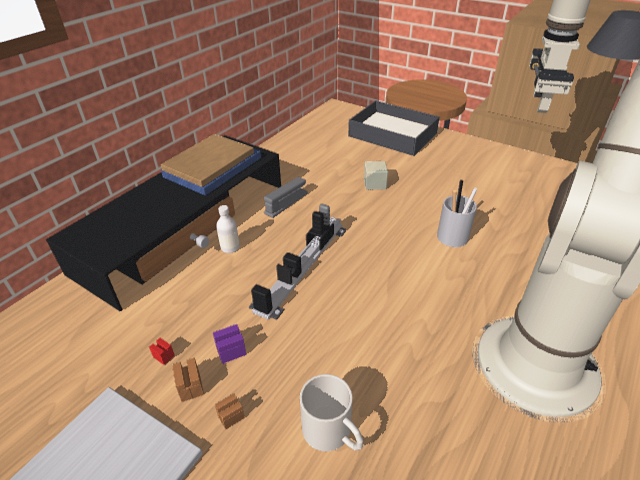

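The candidates in the scene view are the large oak block at (470,235), the small oak block at (455,210), the purple block at (431,238) and the red block at (477,267). I choose the larger oak one at (470,235). The clamp runs from (265,278) to its fixed jaw at (390,243), with the grip at (295,260), the trigger at (280,260) and the moving jaw at (345,252).

```bash
python3 - <<'E'
from h import *
c=viewer.get_calibration("scene"); s=viewer.get_calibration("side")
for n,p,z in [("holder",(470,235),.025),("small",(455,210),.015),("purple",(431,238),.025),("red",(477,267),.015),("fixedjawtop",(390,234),.07),("griptop",(294,247),.1),("trigtop",(280,251),.1),("movjaw",(345,244),.061),("glue",(364,325),0),("mug",(412,188),0),("stapler",(260,345),0),("riserL",(240,465),0),("riserBL",(232,350),.1)]:
    print(n,onz(c,p,z).round(3))
for n,p,z in [("holder",(188,380),.025),("fixedjawtop",(262,290),.07),("griptop",(325,212),.1),("movjaw",(289,257),.061)]:
    print("side",n,onz(s,p,z).round(3))
im=cv2.imread("pics/side0.png"); a=cv2.resize(im[310:440,130:270],None,fx=4,fy=4,interpolation=2)[:520,:560]
cv2.imwrite("pics/crop0.png",a)
# camera in tool frame
w=viewer.get_calibration("wrist"); T=R.from_quat(manip.current_tcp_rot())
print("cam in tool",T.inv().apply(w["eye"]-manip.current_tool_pos()).round(3)); print((T.inv()*R.from_quat(w["attitude"])).as_matrix().round(3))
E
```

```text
holder [0.504 0.396 0.025]
small [0.402 0.398 0.015]
purple [0.497 0.296 0.025]
red [0.597 0.378 0.015]
fixedjawtop [0.506 0.182 0.07 ]
griptop [ 0.534 -0.053  0.1  ]
trigtop [ 0.54  -0.085  0.1  ]
movjaw [0.511 0.071 0.061]
glue [0.698 0.076 0.   ]
mug [0.282 0.319 0.   ]
stapler [ 0.708 -0.153  0.   ]
riserL [ 0.939 -0.209  0.   ]
riserBL [ 0.767 -0.202  0.1  ]
side holder [0.501 0.396 0.025]
side fixedjawtop [0.499 0.185 0.07 ]
side griptop [ 0.514 -0.066  0.1  ]
side movjaw [0.519 0.069 0.061]
cam in tool [ 0.083  0.    -0.193]
[[-0.    -0.954 -0.3  ]
 [ 1.    -0.    -0.   ]
 [ 0.    -0.3    0.954]]
```

View pics/crop0.png

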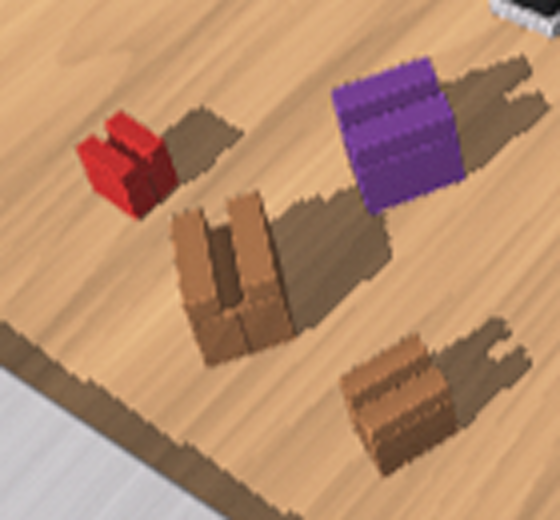

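The crop confirms the large brown block, with an open slot and a dark seam, as the larger of the two oak ones. Next I look from near with the wrist camera, at the holder and then the clamp.

```bash
cat >> h.py <<'E'
def down(a): # tool down, tool y along angle a in world
    y=np.array([np.cos(a),np.sin(a),0]); z=np.array([0,0,-1.]); x=np.cross(y,z)
    return R.from_matrix(np.stack([x,y,z],1)).as_quat()
E
python3 - <<'E'
from h import *
t0=manip.current_clock()
for a in (np.pi,0,np.pi*.75,-np.pi/4):
    for p in ([.51,.09,.3],[.50,.40,.2],[.51,.2,.1],[.53,-.13,.08]):
        q=manip.solve_ik(p,down(a)); print(round(a,2),p,None if q is None else np.round(q,2))
a=0
q=[manip.solve_ik([.52,.0,.3],down(x)) for x in (0,np.pi)]
E
```

```text
3.14 [0.51, 0.09, 0.3] [ 0.86  0.49 -1.45  1.72  0.5   1.38  2.47]
3.14 [0.5, 0.4, 0.2] [ 0.07  0.82 -1.3   1.55  0.8   1.39  1.84]
3.14 [0.51, 0.2, 0.1] [ 0.49  0.83 -1.3   1.87  0.88  1.17  2.01]
3.14 [0.53, -0.13, 0.08] [-0.63  0.73  1.13  1.95 -0.8   1.   -2.26]
0 [0.51, 0.09, 0.3] [ 0.68  0.28 -1.08  1.73  0.26  1.29 -0.46]
0 [0.5, 0.4, 0.2] [ 0.07  0.82 -1.3   1.55  0.8   1.39 -1.3 ]
0 [0.51, 0.2, 0.1] [ 0.49  0.83 -1.3   1.87  0.88  1.17 -1.14]
0 [0.53, -0.13, 0.08] [ 0.88  0.6  -0.9   1.9   0.58  0.93 -0.3 ]
2.36 [0.51, 0.09, 0.3] [ 0.8   0.38 -1.29  1.72  0.37  1.33  1.79]
2.36 [0.5, 0.4, 0.2] [ 0.07  0.82 -1.3   1.55  0.8   1.39  1.06]
2.36 [0.51, 0.2, 0.1] [ 0.49  0.83 -1.3   1.87  0.88  1.17  1.22]
2.36 [0.53, -0.13, 0.08] [ 1.1   0.87 -1.3   1.89  0.93  1.16  1.8 ]
-0.79 [0.51, 0.09, 0.3] [ 0.69  0.29 -1.11  1.73  0.27  1.29 -1.26]
-0.79 [0.5, 0.4, 0.2] [-0.12  0.59 -0.87  1.56  0.47  1.21 -1.86]
-0.79 [0.51, 0.2, 0.1] [ 0.36  0.63 -1.04  1.88  0.65  1.01 -1.75]
-0.79 [0.53, -0.13, 0.08] [ 0.81  0.55 -0.79  1.9   0.5   0.9  -1.01]
```

```bash
python3 - <<'E'
from h import *
import pickle
manip.move_pose([.52,.07,.30],down(0)); manip.sleep(.3); c1,i1=grab("wrist","w_clamp")
manip.move_pose([.50,.40,.21],down(0)); manip.sleep(.3); c2,i2=grab("wrist","w_hold")
pickle.dump((c1,c2),open("cal.pkl","wb")); print(manip.current_clock())
E
```

```text
4.7583
```

View pics/w_clamp.png

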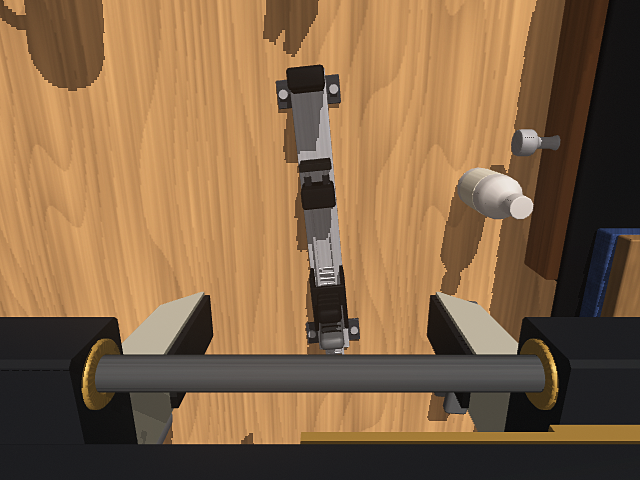

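View pics/w_hold.png

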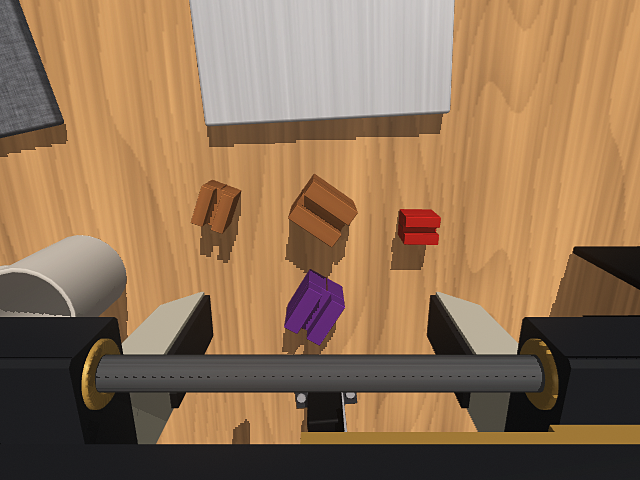

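The clamp view shows the foot bolts at (283,94), (334,90), (312,333) and (354,330), the fixed jaw at (306,78) and the pad at (315,165). In the holder view the large oak block is at (323,210). I need an enlarged montage to read the edges.

```bash
python3 - <<'E'
import cv2,numpy as np
a=cv2.imread("pics/w_hold.png")[160:270,270:370]; b=cv2.imread("pics/w_clamp.png")[55:215,260:360]
a=cv2.resize(a,None,fx=4,fy=4,interpolation=2); b=cv2.resize(b,None,fx=3.6,fy=3.6,interpolation=2)
o=np.zeros((600,780,3),np.uint8); o[:440,:400]=a; o[:576,410:770]=b
cv2.imwrite("pics/mont1.png",o)
E
```

```text
(no output)
```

View pics/mont1.png

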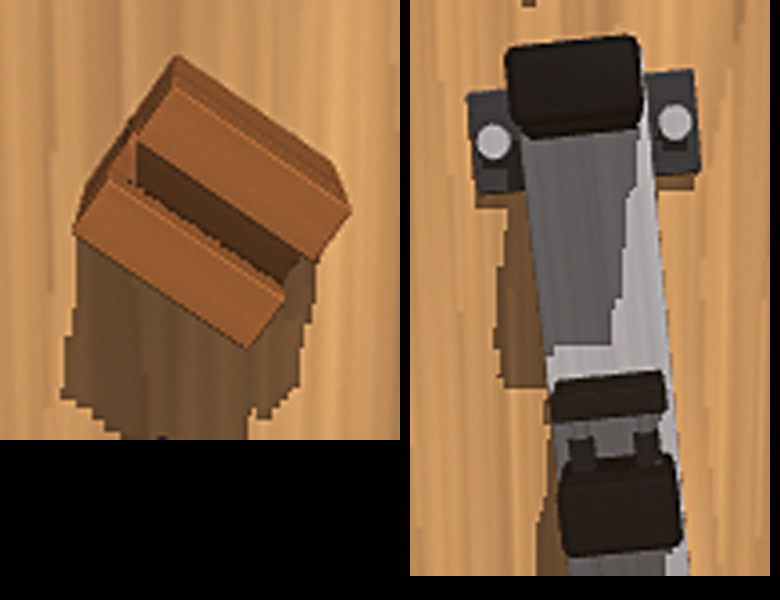

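```bash
python3 - <<'E'
from h import *
import pickle
c1,c2=pickle.load(open("cal.pkl","rb"))
H=[onz(c2,(x/4+270-.4,y/4+160-.4),.05)[:2] for x,y in [(178,83),(350,210),(247,347),(75,232)]]
print("holder c",np.mean(H,0).round(4),"sides",[np.linalg.norm(H[i]-H[i-1]).round(4) for i in range(4)])
y=(H[1]-H[0]+H[2]-H[3]); print("long ang",np.degrees(np.arctan2(y[1],y[0])), "short",np.degrees(np.arctan2(*(H[0]-H[3]+H[1]-H[2])[::-1])))
B=lambda x,y,z:onz(c1,((x-410)/3.6+260-.4,y/3.6+55-.4),z)[:2]
print("bed L",B(523,140,.01),B(550,380,.01),"R",B(657,180,.01),B(688,560,.01))
print("jaw face",B(523,140,.01),B(640,130,.01),"top back",B(507,45,.07),B(640,35,.07))
print("padtop front",B(552,382,.058),B(664,372,.058))
print("mjaw top rear",B(566,557,.061),B(682,545,.061))
print("bolts",[onz(c1,p,.006)[:2].round(4) for p in [(283,94),(334,90),(312,333),(354,330)]])
E
```

```text
holder c [0.5053 0.3964] sides [np.float64(0.0398), np.float64(0.0467), np.float64(0.0385), np.float64(0.0463)]
long ang -35.86189915717538 short 54.84721458385685
bed L [0.49013724 0.17260206] [0.49722179 0.10040587] R [0.53108923 0.16100368] [0.54203783 0.04154023]
jaw face [0.49013724 0.17260206] [0.52583089 0.17544424] top back [0.49033794 0.19347878] [0.52524078 0.19587743]
padtop front [0.50020218 0.10494758] [0.53244059 0.10776092]
mjaw top rear [0.5037012  0.05412231] [0.53803968 0.05772381]
bolts [array([0.481 , 0.1722]), array([0.5375, 0.1764]), array([ 0.5113, -0.1257]), array([ 0.5668, -0.1213])]
```

Clamp axis u≈(-0.099,0.995), seat≈(0.511,0.153), pad about 28 mm short of contact. Now I pick up the holder.

```bash
cat >> h.py <<'E'
u=np.array([-.0985,.9951,0]); v=np.array([.9951,.0985,0]); A=np.arctan2(v[1],v[0])
seat=np.array([.5112,.1533,.035])
E
python3 - <<'E'
from h import *
a=np.radians(-35.5); p=np.array([.5053,.3964,.011])
manip.move_pose(p+[0,0,.11],down(a)); manip.servo_line(p,vel=.12)
print(manip.current_tool_pos(),manip.current_force())
effector.close(15); print("gap",manip.current_finger_gap(),manip.current_gripper_force())
manip.servo_line(p+[0,0,.17],vel=.2)
print("gap",manip.current_finger_gap(),manip.current_force())
s=seat-.004*u
manip.move_pose([s[0],s[1],.17],down(A)); manip.servo_line([s[0],s[1],.05],vel=.12)
manip.sleep(.2); print(manip.current_tool_pos(),manip.current_clock()); 
import pickle; c,im=grab("wrist","w_over"); c2,_=grab("side","s_over"); pickle.dump((c,c2),open("cal2.pkl","wb"))
im=cv2.imread("pics/w_over.png");b=cv2.imread("pics/s_over.png")[200:350,190:390]
cv2.imwrite("pics/m2.png",np.hstack([cv2.resize(im[150:450,170:470],(450,450)),cv2.resize(b,(350,262))[:262] if 0 else cv2.copyMakeBorder(cv2.resize(b,(350,262)),0,188,0,0,0)]))
E
```

```text
[0.50580666 0.39711813 0.01188333] [-0.3995328   0.13067894 -0.34925097]
gap 0.04709974627515226 14.999073073267937
gap 0.0470908407022103 [ 0.11022983  0.30490883 -1.64456336]
[0.51218157 0.14933698 0.05065542] 10.55
```

View pics/m2.png

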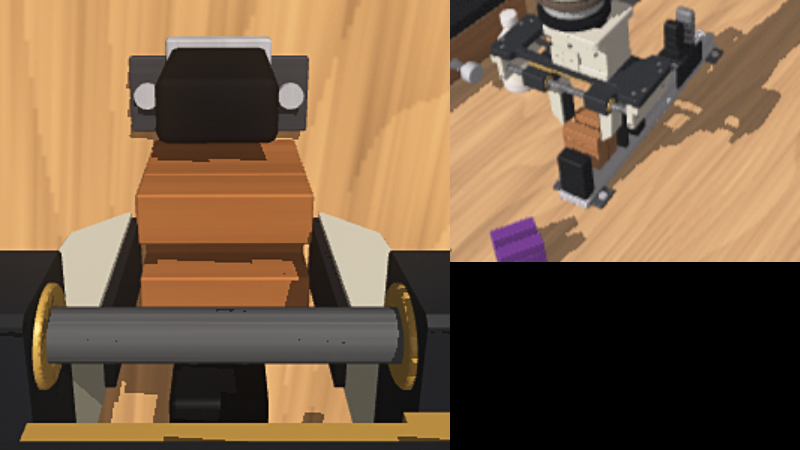

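The holder is held square, over the bed and short of the fixed jaw. The jaw's midline is about 5 px left of the holder's, roughly 2.4 mm, so I correct for that and compute the jaw face from its top front edge at (315,244).

```bash
python3 - <<'E'
from h import *
import pickle
c,_=pickle.load(open("cal2.pkl","rb")); t=manip.current_tool_pos()
for n,(x,y),z in [("jaw",(217,141),.07),("hfront L",(137,195),.081),("hfront R",(313,195),.081),("bolt",(146,96),.006),("bolt",(291,96),.006)]:
    P=onz(c,(x/1.5+170-.3,y/1.5+150-.3),z); d=P-t; print(n,P.round(4),"u",(d@u).round(4),"v",(d@v).round(4))
E
```

```text
jaw [0.5086 0.1764 0.07  ] u 0.0273 v -0.0007
hfront L [0.4874 0.1617 0.081 ] u 0.0148 v -0.0232
hfront R [0.5369 0.1665 0.081 ] u 0.0148 v 0.0265
bolt [0.4804 0.1719 0.006 ] u 0.0257 v -0.0292
bolt [0.537  0.1775 0.006 ] u 0.0256 v 0.0277
```

```bash
python3 - <<'E'
from h import *
t=np.array(manip.current_tool_pos())-.0023*v+.0025*u
t[2]=.045; manip.servo_line(t,vel=.05)
f0=np.array(manip.current_force())
for z in (.025,.0225,.0215):
    t[2]=z; manip.servo_line(t,vel=.06); f=np.array(manip.current_force())-f0; print(z,manip.current_tool_pos().round(4),f.round(2))
    if f[2]>2: break
effector.open_jaws(); manip.sleep(.3)
t[2]=.16; manip.servo_line(t,vel=.15)
manip.move_pose(t-.02*u+[0,0,.05],down(A)); manip.sleep(.2)
import pickle; c,im=grab("wrist","w_pl"); pickle.dump(c,open("cal3.pkl","wb")); print(manip.current_clock(),manip.current_force())
im=cv2.imread("pics/w_pl.png")[20:340,210:430]
cv2.imwrite("pics/m3.png",cv2.resize(im,None,fx=1.8,fy=1.8,interpolation=2))
E
```

```text
0.025 [0.509  0.1515 0.0245] [ 0.22 -0.92 -0.3 ]
0.0225 [0.5095 0.1515 0.0225] [ 0.96 -0.52  0.5 ]
0.0215 [0.5095 0.1514 0.0216] [-0.32 -0.27 -0.39]
14.7333 [ 0.52694611  0.65171794 -0.26286729]
```

View pics/m3.png

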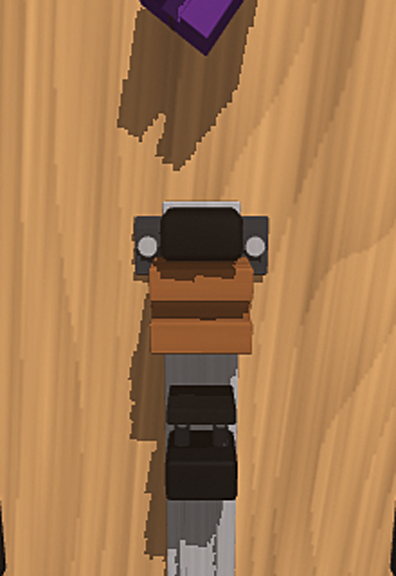

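The holder stands square and centred on the bed. Its rear top edge is at crop y≈353 and the pad's front top edge at y≈386. Next I measure the pad gap and look at the trigger area from there.

```bash
python3 - <<'E'
from h import *
import pickle
c=pickle.load(open("cal3.pkl","rb"))
P=lambda x,y,z:onz(c,(x/1.8+210-.3,y/1.8+20-.3),z)
rel=lambda p:((p-seat)@u).round(4).tolist().__repr__()+" "+str(((p-seat)@v).round(4))
print("holder rear L",rel(P(152,353,.06)),"R",rel(P(252,353,.06)))
print("pad",rel(P(169,386,.058)),rel(P(234,386,.058)),"jawtopfront",rel(P(202,262,.07)),"bolts",rel(P(148,247,.006)),rel(P(256,246,.006)))
# view over grip/trigger
g=seat-.209*u
manip.move_pose([*(g-.05*u)[:2],.24],down(A)); manip.sleep(.2)
c,im=grab("wrist","w_tr"); pickle.dump(c,open("cal4.pkl","wb")); print(manip.current_clock())
im=cv2.imread("pics/w_tr.png")
for z in (.1,): print("pred grip,trig px",proj(c,[*g[:2],z]),proj(c,[*(g-.033*u)[:2],z]))
cv2.imwrite("pics/m4.png",cv2.resize(im[60:360,210:430],None,fx=2,fy=2,interpolation=2))
E
```

```text
holder rear L -0.0225 -0.0235 R -0.0224 0.0236
pad -0.0392 -0.0157 -0.0392 0.0155 jawtopfront 0.0211 -0.0001 bolts 0.0213 -0.0281 0.0219 0.0283
15.9333
pred grip,trig px [317.52673682 158.54916193] [317.44369316 199.58770775]
```

View pics/m4.png

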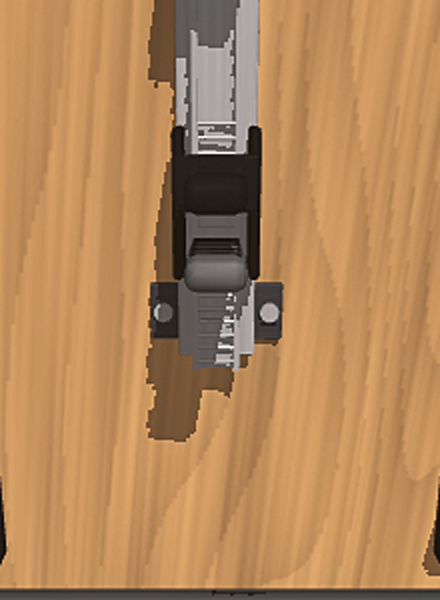

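Holder centre is 2.4 mm short of the seat and the pad needs about 20 mm to meet it at the jaw, so the total jaw travel is about 25 mm. In the view the trigger is at crop (216,268), close to the prediction. I will push it with shut fingers from behind, which gives exact travel control. First I do a full pump.

```bash
cat >> h.py <<'E'
g=seat-.209*u
def at(x,z=.06): return np.array([*(g+x*u)[:2],z])
def pump(xs,fmax=22):
    f0=np.array(manip.current_force()); log=[]
    for x in xs:
        manip.servo_line(at(x),vel=.03); f=-(np.array(manip.current_force())-f0)@u
        tx=(np.array(manip.current_tool_pos())-g)@u; log.append((round(x*1e3,1),round(tx*1e3,1),round(f,1)))
        if f>fmax: break
    print(log); return log
E
python3 - <<'E'
from h import *
effector.close(20); print(manip.current_finger_gap())
manip.move_pose(at(-.085,.14),down(A)); manip.servo_line(at(-.075),vel=.15)
pump(np.arange(-.056,-.026,.002))
print(manip.current_clock(),manip.current_tool_pos())
E
```

```text
0.0006133318729947963
[(np.float64(-56.0), np.float64(-56.1), np.float64(-0.3)), (np.float64(-54.0), np.float64(-53.9), np.float64(0.6)), (np.float64(-52.0), np.float64(-51.8), np.float64(0.8)), (np.float64(-50.0), np.float64(-50.4), np.float64(1.4)), (np.float64(-48.0), np.float64(-49.2), np.float64(5.1)), (np.float64(-46.0), np.float64(-47.5), np.float64(5.9)), (np.float64(-44.0), np.float64(-45.9), np.float64(6.7)), (np.float64(-42.0), np.float64(-44.2), np.float64(7.8)), (np.float64(-40.0), np.float64(-42.3), np.float64(6.4)), (np.float64(-38.0), np.float64(-40.3), np.float64(6.9)), (np.float64(-36.0), np.float64(-38.6), np.float64(7.6)), (np.float64(-34.0), np.float64(-36.7), np.float64(7.6)), (np.float64(-32.0), np.float64(-34.9), np.float64(8.8)), (np.float64(-30.0), np.float64(-34.3), np.float64(10.6)), (np.float64(-28.0), np.float64(-34.3), np.float64(14.6))]
22.8417 [ 0.53502553 -0.0887931   0.0601048 ]
```

Full squeeze reached: contact at -50.3 mm and the stop at -34.3 mm, which is 16 mm of travel. Now I retract and measure the pad from the earlier viewpoint.

```bash
python3 - <<'E'
from h import *
import pickle
manip.servo_line(at(-.07),vel=.1); manip.servo_line(at(-.075,.15),vel=.2)
s=seat-.025*u
manip.move_pose([s[0],s[1],.21],down(A)); manip.sleep(.2)
c,im=grab("wrist","w_p1"); pickle.dump(c,open("cal5.pkl","wb")); print(manip.current_clock())
manip.move_pose(at(-.085,.14),down(A)); manip.servo_line(at(-.075),vel=.15); print(manip.current_clock())
im=cv2.imread("pics/w_p1.png")[110:330,230:410]
cv2.imwrite("pics/m5.png",cv2.resize(im,None,fx=2.7,fy=2.7,interpolation=2))
E
```

```text
25.2917
27.05
```

View pics/m5.png

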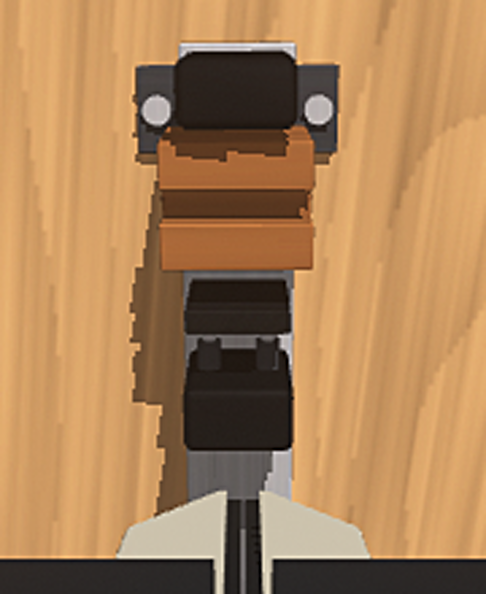

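```bash
python3 - <<'E'
from h import *
import pickle
c=pickle.load(open("cal5.pkl","rb"))
P=lambda x,y,z:((onz(c,(x/2.7+230-.3,y/2.7+110-.3),z)-seat)@u).round(4)
print("holder rear",P(236,269,.06),"pad",P(236,279,.058),P(236,283,.058),"jaw",P(236,129,.07))
E
```

```text
holder rear -0.0225 pad -0.0262 -0.0275 jaw 0.0216
```

```bash
python3 - <<'E'
from h import *
import pickle
c=pickle.load(open("cal5.pkl","rb")); c3=pickle.load(open("cal3.pkl","rb")); c1=pickle.load(open("cal.pkl","rb"))[0]
S=lambda p:((p-seat)@u).round(4)
P=lambda x,y,z:S(onz(c,(x/2.7+230-.3,y/2.7+110-.3),z))
Q=lambda x,y,z:S(onz(c3,(x/1.8+210-.3,y/1.8+20-.3),z))
print("now bottom",P(236,279,.014),"top",P(236,306,.058),"mjaw rear top",P(236,450,.061), P(236,445,.061))
print("before bottom",Q(202,386,.014),"top",Q(202,402,.058),"mjaw rear",Q(202,499,.061))
def edges(f,cc,x0):
    im=cv2.imread(f); col=cv2.GaussianBlur(im,(1,3),0)[:,x0-4:x0+5].mean((1,2)); return col
for f,rows in (("pics/w_p1.png",range(206,282)),("pics/w_pl.png",range(225,302))):
    e=edges(f,None,318); print([int(e[r]) for r in rows])
E
```

```text
now bottom -0.0366 top -0.035 mjaw rear top -0.0831 -0.0813
before bottom -0.052 top -0.0473 mjaw rear -0.0972
[107, 106, 102, 91, 86, 95, 92, 60, 30, 24, 25, 26, 26, 26, 25, 28, 33, 34, 35, 38, 37, 35, 35, 35, 35, 34, 32, 49, 85, 100, 98, 100, 86, 48, 24, 23, 24, 24, 24, 24, 24, 25, 28, 30, 30, 30, 29, 30, 34, 38, 36, 33, 32, 32, 32, 32, 31, 31, 31, 31, 31, 31, 31, 31, 31, 31, 31, 31, 31, 26, 40, 79, 97, 94, 93, 93]
[85, 85, 85, 85, 85, 85, 85, 88, 73, 37, 20, 22, 23, 23, 26, 29, 30, 30, 30, 30, 30, 30, 32, 32, 32, 31, 31, 30, 30, 27, 37, 65, 80, 66, 35, 21, 22, 23, 23, 23, 23, 23, 22, 22, 25, 26, 26, 26, 26, 26, 27, 31, 35, 32, 28, 27, 27, 27, 27, 27, 27, 27, 27, 27, 27, 27, 27, 27, 27, 27, 27, 23, 35, 70, 86, 83, 83]
```

The moving jaw advanced about 14 mm, and the pad face is now about 16 mm short of meeting. So I do a full second pump and look again. The holder position will then show the pad face, since the pad pushes it.

```bash
python3 - <<'E'
from h import *
import pickle
pump([-.052,-.046,-.040,-.036,-.033,-.030,-.028])
manip.servo_line(at(-.07),vel=.1); manip.servo_line(at(-.075,.15),vel=.2)
s=seat-.025*u
manip.move_pose([s[0],s[1],.21],down(A)); manip.sleep(.2)
c,im=grab("wrist","w_p2"); pickle.dump(c,open("cal6.pkl","wb"))
manip.move_pose(at(-.085,.14),down(A)); manip.servo_line(at(-.075),vel=.15); print(manip.current_clock())
im=cv2.imread("pics/w_p2.png"); print([int(x) for x in cv2.GaussianBlur(im,(1,3),0)[150:280,314:323].mean((1,2))])
cv2.imwrite("pics/m6.png",cv2.resize(im[110:330,230:410],None,fx=2.7,fy=2.7,interpolation=2))
E
```

```text
[(-52.0, np.float64(-52.2), np.float64(-0.6)), (-46.0, np.float64(-47.4), np.float64(3.9)), (-40.0, np.float64(-42.1), np.float64(5.2)), (-36.0, np.float64(-38.5), np.float64(6.9)), (-33.0, np.float64(-35.8), np.float64(7.0)), (-30.0, np.float64(-34.3), np.float64(9.2)), (-28.0, np.float64(-34.3), np.float64(13.1))]
33.9083
[33, 32, 32, 32, 30, 28, 25, 31, 46, 51, 51, 54, 58, 61, 60, 64, 84, 105, 111, 110, 110, 110, 110, 109, 109, 108, 107, 107, 96, 72, 61, 61, 60, 58, 57, 57, 57, 57, 53, 61, 89, 112, 121, 114, 106, 107, 108, 109, 109, 109, 109, 110, 109, 109, 108, 107, 106, 109, 93, 51, 28, 33, 36, 35, 35, 34, 30, 45, 83, 100, 97, 97, 97, 99, 90, 58, 29, 22, 24, 25, 25, 24, 26, 29, 30, 30, 30, 30, 31, 34, 37, 36, 33, 32, 32, 32, 32, 32, 32, 31, 31, 31, 32, 31, 31, 31, 31, 31, 32, 31, 28, 32, 59, 87, 95, 93, 93, 93, 93, 93, 93, 93, 93, 94, 94, 93, 93, 93, 93, 93]
```

View pics/m6.png

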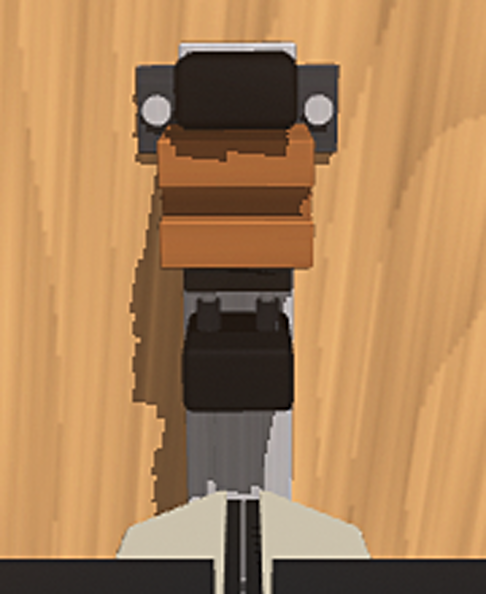

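```bash
python3 - <<'E'
from h import *
import pickle
a=pickle.load(open("cal5.pkl","rb")); b=pickle.load(open("cal6.pkl","rb"))
S=lambda c,r,z:((onz(c,(318,r),z)-seat)@u*1e3).round(2)
i=cv2.imread("pics/w_p1.png").astype(int); j=cv2.imread("pics/w_p2.png").astype(int)
for n,k in(("p1",i),("p2",j)): print(n,[tuple(x) for x in k[204:214,318]])
# slot edges rows by bright->dark transitions
for n,k,c in(("p1",i,a),("p2",j,b)):
    col=cv2.GaussianBlur(k.astype(np.uint8),(1,3),0)[:,300:336].mean((1,2)); d=np.diff(col)
    print(n,[(r,int(d[r])) for r in range(155,285) if abs(d[r])>14])
print("mjaw",S(a,276.7,.061),S(b,261.8,.061)); print("holder rear",S(a,209.3,.06),S(b,208.7,.06),"pad rear top? jaw",S(a,157.5,.07),S(b,157.5,.07))
E
```

```text
p1 [(np.int64(55), np.int64(102), np.int64(168)), (np.int64(56), np.int64(101), np.int64(169)), (np.int64(57), np.int64(103), np.int64(166)), (np.int64(54), np.int64(98), np.int64(163)), (np.int64(54), np.int64(101), np.int64(167)), (np.int64(40), np.int64(85), np.int64(148)), (np.int64(73), np.int64(74), np.int64(79)), (np.int64(99), np.int64(99), np.int64(102)), (np.int64(103), np.int64(103), np.int64(109)), (np.int64(53), np.int64(57), np.int64(62))]
p2 [(np.int64(56), np.int64(102), np.int64(168)), (np.int64(56), np.int64(101), np.int64(168)), (np.int64(53), np.int64(100), np.int64(165)), (np.int64(53), np.int64(99), np.int64(164)), (np.int64(59), np.int64(109), np.int64(184)), (np.int64(18), np.int64(29), np.int64(43)), (np.int64(18), np.int64(22), np.int64(29)), (np.int64(29), np.int64(34), np.int64(42)), (np.int64(28), np.int64(35), np.int64(43)), (np.int64(29), np.int64(35), np.int64(43))]
p1 [(157, 14), (179, -28), (190, 27), (191, 20), (212, -31), (213, -29), (232, 19), (233, 35), (238, -19), (239, -15), (275, 17), (276, 45), (277, 20)]
p2 [(178, -24), (189, 27), (190, 22), (207, -15), (208, -40), (209, -21), (217, 35), (218, 17), (224, -15), (225, -16), (261, 31), (262, 31)]
mjaw -83.39 -69.33
holder rear -22.5 -21.98 pad rear top? jaw 21.6 21.6
```

The holder moved about 1 mm, so the pad is touching it, and about 3 mm remain to the fixed jaw. The third stroke needs about 8 mm of jaw travel after 2 mm of free travel, so the tool should end near -40.3 mm.

```bash
python3 - <<'E'
from h import *
f0=np.array(manip.current_force())
x=-.052; tx=-1
while x<-.030:
    manip.servo_line(at(x),vel=.03); tx=(np.array(manip.current_tool_pos())-g)@u; f=-(np.array(manip.current_force())-f0)@u
    print(round(x*1e3,1),round(tx*1e3,1),round(f,1))
    if tx>-.0407 : break
    x+=max(.0008,min(.004,(-.0403-tx)*.8))
manip.sleep(.5); tx=(np.array(manip.current_tool_pos())-g)@u; f=-(np.array(manip.current_force())-f0)@u
print("settled",tx,f,manip.current_clock())
grab("scene","sc3"); b=grab("side","s3")
a=cv2.imread("pics/sc3.png")[200:300,240:420]; b=cv2.imread("pics/s3.png")[200:330,240:370]
o=np.zeros((600,780,3),np.uint8); o[:216,:389]=cv2.resize(a,(389,216)); o[:390,390:780]=cv2.resize(b,(390,390)); cv2.imwrite("pics/m7.png",o[:390])
E
```

```text
-52.0 -52.3 0.9
-48.0 -49.1 3.1
-44.0 -46.1 7.2
-40.0 -42.9 7.7
-37.9 -41.6 9.7
-36.9 -41.0 10.4
-36.1 -40.5 9.3
settled -0.040412501050148035 10.840434881334529 36.925
```

View pics/m7.png

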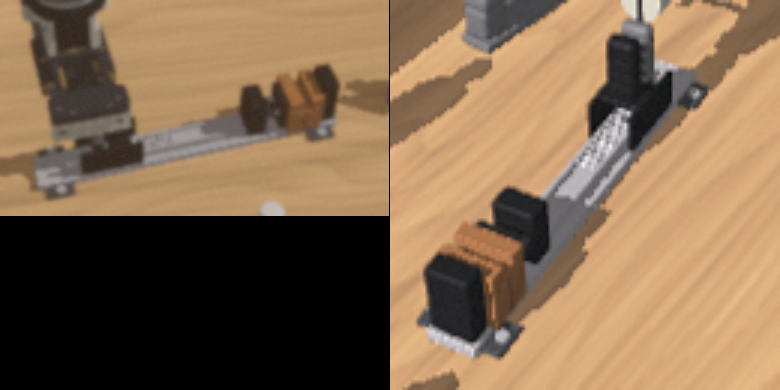

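The holder stands against the fixed jaw with the pad on it. The settled trigger force is 10.8 N, against about 11.5 N expected for 5 mm of pad compression. Handing in.

```bash
python3 -c "
from h import *
print(manip.hand_in())"
```

```text
the job is handed in; nothing more can be done
None
```

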